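# Snap the cover onto the slide transport box

### The job

The slide box is ready to be sent off, but the tall orange divider plate still standing in its middle slot keeps it from being closed. Slide the plate straight up out of the box and lay it down in the steel tray, then put the blue cover on the box, its long side along the box's long side, and press it down until it has clicked home and lies flush along all four edges. Leave the other things on the bench where they are.

Things in the scene. Friction and masses are not known exactly. Their poses are not given: they have to be found in the camera images.
- box: White slide transport box, 116 (x) x 92 (y) mm outside, open on top, fixed to the bench on a thin black foot plate (140 x 116 x 4 mm). Origin: centre of its underside, on the bench; z up, x along its long side. Walls and floor 5 mm; two glass slides inside end below the rim. A yellow spring clip stands in the middle of each of the four sides.
- box_rim (a point): Centre of the box's open top, at rim height, 40 mm above the bench. The cover finally lies flat on this rim. Let go on the clips, the cover rests with its underside about 10 mm above the rim. It has to be pressed down near each edge (about 5 to 20 N per edge) until the clip there snaps over its flange and holds it.
- clip_tip (a point): Inner tip of the yellow clip on the box's +x side; the other three are alike. Clips are 30 mm wide and spring outwards. The tip overhangs the rim by 3 mm, 46 mm above the bench; above it the clip leans outwards as a lead-in for the cover, up to its top 56 mm above the bench. Nothing of a clip is farther than 9 mm outside the box wall.
- divider_center (a point): Centre of the loose orange divider plate, 70 wide (x), 4 thick (y), 90 mm tall (z), 50 g, standing in the box's middle slot (its x along the box's x), 55 mm above the rim. Its top 16 mm are thickened to 10 mm (y) as a grip edge, whose middle is 37 mm from this point along z. The foot is rounded: it will not stand by itself. It leans up to 4 degrees in the slot, which holds its lowest 30 mm.
- cover_center (a point): Point on the axis of the loose blue snap cover, 90 g, 24 mm above its flat underside; starts right way up on the bench. x along its long side, z up. Flange 116 x 92 x 4 mm; solid dome 100 x 76 mm, flat top 20 mm above the underside (press here); on it a white grip bar 50 (x) x 12 (y) mm, 28 mm high, top 48 mm above the underside. Fits either way round.
- cover_edge_px (a point): Middle of the cover's underside edge at its +x side, 58 mm from the middle of the cover.
- cover_edge_nx (a point): Middle of the cover's underside edge at its -x side, 58 mm from the middle of the cover.
- cover_edge_py (a point): Middle of the cover's underside edge at its +y side, 46 mm from the middle of the cover.
- cover_edge_ny (a point): Middle of the cover's underside edge at its -y side, 46 mm from the middle of the cover.
- tray: Open steel instrument tray, 240 (x) x 160 (y) x 22 mm high, wall and floor 4 mm (the floor's upper face is 4 mm up), fixed to the bench. Origin: centre of its underside, z up.
- reagent: Amber reagent bottle, 56 mm across, 130 mm high, loose; origin at the centre of its underside. Leave it alone.
- beaker: Glass beaker, 64 mm across, 75 mm high, loose; origin at the centre of its underside. Leave it alone.
- carton: Small cardboard carton with a green top, 80 x 30 x 32 mm, loose; origin at the centre of its underside. Leave it alone.
- dish: Flat glass dish with a red top, 60 mm across, 15 mm high, loose; origin at the centre of its underside. Leave it alone.
- counter: Steel hand tally counter, 50 x 45 x 38 mm, loose; origin at the centre of its underside. Leave it alone.
- stain: Small glass stain jar with a blue band, 44 mm across, 80 mm high, loose; origin at the centre of its underside. Leave it alone.
- fixative: White plastic bottle with a red band, 50 mm across, 110 mm high, loose; origin at the centre of its underside. Leave it alone.
There are look-alikes about, which are no part of the job. Of the things like the part that bears cover_center, leave any that is pink or turquoise; of the rest the larger one is meant.

How it is judged:
By the outcome, as a careful person would: the job done as asked, in the order asked, and still so for the second after the job is handed in, with the robot touching nothing.
It also fails if it takes over 72 s, if anything falls off the work surface, if the arm or the gripper's body presses on something with over 40 N, if the wrist force passes 120 N, or if a joint passes its speed limit or range.

### The arm

A 6-joint arm with a two-finger parallel gripper is mounted at the origin on the work surface. World frame = base frame: x ahead of the robot, y to its left, z up, the work surface at z = 0. Lengths are in mm, angles in degrees, forces in N, time in s.
With the tool pointing down it reaches from about 225 to 875 mm from the base axis. Payload 3.4 kg.
Tool frame: the origin (TCP) lies at the very end of the fingers, on their centre line; the grasp point (between the pads) lies 19 mm behind it; z points along the fingers, y is the line along which they close (so a half turn about z gives the same grasp; the last joint's range is limited). The gripper opens to 85 mm and grips with 20 to 120 N. Pads are 22 mm wide; open, the fingers measure 114 mm over their backs; the gripper's body (76 mm by 85 mm) begins 54 mm behind the grasp point. The pads swing forward as they close: fully open they stand 13 mm farther back than shut.
Start: joints at [-76.891, 15.808, 86.224, -0, 77.962, -6.933], TCP at [197.059, -540.213, 231.328] pointing down, gripper open.
Joint ranges: [-165.64, 165.64], [-43.16, 119.46], [12.63, 154.43], [-67.54, 247.53], [6.08, 155.33], [-154.97, 154.97]. Speed limits (degrees/s): [147.25, 147.25, 180, 180, 180, 180].

### API

Orientations are given as a 3x3 rotation matrix whose columns are the frame's x, y, z axes.
In Python, from plant import env, ik, readout, cams, workorder gives the robot as it stands. The module is installed in compiled form; this text tells all that it offers. Calls block until the motion is done:
- env.reach(position, orientation): joint-space move of the TCP to a pose.
- env.move_linear(position, frame=None, velocity=150, guard=None): straight line of the TCP; frame=None keeps the orientation; velocity is the mean speed in mm/s. With guard (N) it stops when the force on the tool has changed by that much, and returns True; else False.
- env.move_joints(angles): joint-space move.
- env.gripper_to(opening): finger opening in mm; the grip force is fixed at half the most; returns when the fingers have stopped.
- env.pause(seconds).
- ik(position, orientation): joint angles nearest the present ones, or None.
- readout.get_state(): the state.
- cams.snapshot(name): name is "side" or "top" or "wrist"; returns a dict with "pixels" (384x512x3 uint8, blue, green, red), "depth" (384x512 float32, mm along the optical axis (not along the pixel's ray), 0 where there is no reading), "fovy" (degrees; the focal length in pixels is half the picture's height over the tangent of half this angle, whatever the lens; pixels are square), "cx", "cy" (the principal point, pixels), "R" (3x3) and "t" (3): a world point X has camera coordinates R X + t. Camera axes: x right, y down, z forward; pixel columns grow to the right and rows downward; lengths in mm; the calibration is good to about 2 mm. A picture is of the moment at which its call begins.
A pose or a line that the arm cannot do raises env.MotionError and nothing moves.
- workorder.close_job(): hands the job in; it is judged then, once.
The state is a dict: "clock": time; "joint_pos": joint angles; "qd": joint speeds; "joint_efforts": joint torques, N m; "ee_pos": TCP position; "tool_rot": TCP orientation; "force": force on the tool from outside, world axes, zero at the start; "ft_torque": the same for the moment, N m; "width": finger opening in mm; "gripper_force": force on a finger pad.
Only numpy, scipy, OpenCV 4.12 (cv2) and the standard library are available. Lean on these libraries where they do the work, as an engineer would, in place of code of your own. Each camera call takes 0.05 s, during which the arm holds its last target. There are 200 camera calls.

## Working session

There is one attempt and no reset: what is moved stays moved. The work goes in short steps, each a Python script; the robot and the scene stay as the last script left them, time stands still between calls to the robot, and variables do not carry over. Pictures are saved under pics/ and viewed, at most 10 in all, crops included, and the job is handed in when it is done.

```bash
mkdir -p pics; cat > h.py <<'E'
import numpy as np, cv2
from plant import env, ik, readout, cams, workorder
def snap(n):
    s=cams.snapshot(n); s['f']=192/np.tan(np.radians(s['fovy'])/2); s['R']=np.array(s['R']); s['t']=np.array(s['t']); return s
def ray(s,u,v):
    d=np.array([(u-s['cx'])/s['f'],(v-s['cy'])/s['f'],1.]); return -s['R'].T@s['t'], s['R'].T@d
def plane(s,u,v,z):
    o,d=ray(s,u,v); return o+d*(z-o[2])/d[2]
def cloud(s):
    v,u=np.mgrid[0:384,0:512]; D=s['depth'].astype(float)
    P=np.stack([(u-s['cx'])/s['f']*D,(v-s['cy'])/s['f']*D,D],-1)
    return (P-s['t'])@s['R']
def rot(a):  # tool down, tool y axis at angle a(deg) in world
    a=np.radians(a); y=np.array([np.cos(a),np.sin(a),0]); z=np.array([0,0,-1.]); return np.stack([np.cross(y,z),y,z],1)
E
python3 - <<'E'
from h import *
st=readout.get_state(); print(st['clock'],st['ee_pos'],st['tool_rot'])
ims=[]
for n in("top","side"):
    s=snap(n); cv2.imwrite(f'pics/{n}0.png',s['pixels']); np.save(f'{n}0.npy',s,allow_pickle=True)
    print(n,s['fovy'],s['cx'],s['cy'],-s['R'].T@s['t'],s['R'][2])
E
```

```text
0.0 [ 196.93723195 -539.65031669  230.41892505] [[ 9.39435061e-01  3.42726690e-01 -4.26055491e-04]
 [ 3.42726880e-01 -9.39433312e-01  1.82680040e-03]
 [ 2.25842532e-04 -1.86218101e-03 -9.99998241e-01]]
top 54.36383024249761 258.9296724468535 185.90273877707995 [ 422.54134127  -64.15673973 1134.10131682] [ 0.09177407  0.00969037 -0.9957327 ]
side 44.2354985041164 254.15755926743284 189.4864103528474 [271.78098585 884.66671091 682.06805585] [ 0.23286226 -0.81717281 -0.52726062]
```

View pics/top0.png

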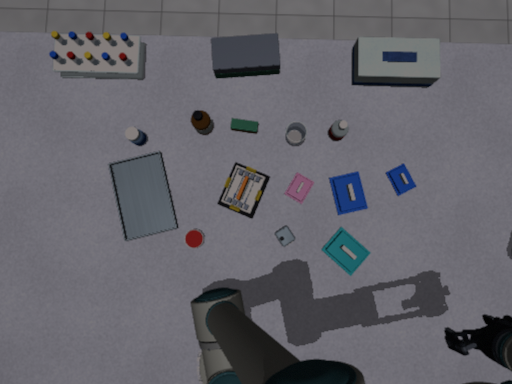

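View pics/side0.png

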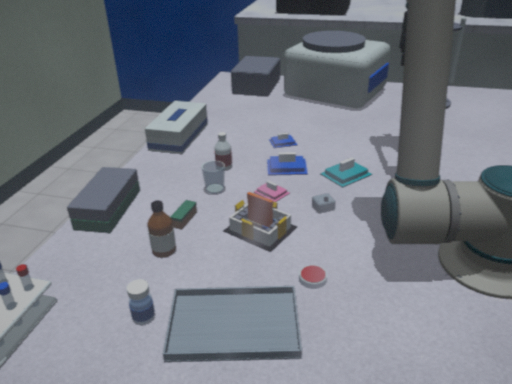

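Top view: box with the orange plate at (244,190), tray at (144,196), large blue cover at (348,193). The small blue (402,179), pink (299,187) and turquoise (346,250) covers are look-alikes. The side view agrees, with the plate standing at (262,210).

```bash
cat >> h.py <<'E'
def hsv(s): return cv2.cvtColor(s['pixels'],cv2.COLOR_BGR2HSV)
def rect(P):
    (c,(w,h),a)=cv2.minAreaRect(np.ascontiguousarray(P[:,:2],dtype=np.float32))
    if w<h: w,h,a=h,w,a+90
    return np.round(c,1),round(w,1),round(h,1),round((a+90)%180-90,1)   # angle of long side, deg
def blobs(m,lo=15):
    n,l,st,c=cv2.connectedComponentsWithStats(m.astype(np.uint8)); return [(l==i,st[i,4],c[i]) for i in range(1,n) if st[i,4]>lo]
E
python3 - <<'E'
from h import *
for n in('top','side'):
    s=np.load(f'{n}0.npy',allow_pickle=True).item(); H=hsv(s); C=cloud(s); h,S,V=H[...,0],H[...,1],H[...,2]
    for nm,m in dict(blue=(h>110)&(h<125)&(S>150),yellow=(h>20)&(h<32)&(S>140)&(V>90),orange=(h>3)&(h<19)&(S>90)&(V>80)).items():
        for b,a,c in blobs(m,12):
            P=C[b]; P=P[np.isfinite(P).all(1)]
            if not(150<P[:,0].mean()<800): continue
            print(n,nm,a,c.round(1),np.median(P,0).round(),P[:,2].min().round(),P[:,2].max().round(),rect(P))
    if n=='top':
        # cover outline: ray pixels to plane z=4..
        for u,v in((348,193),(244,190),(144,196)): print(H[v,u],C[v,u].round())
        y,x=np.mgrid[0:384,0:512]
        z=C[...,2]; m=(x>95)&(x<190)&(y>140)&(y<250)&(z>14)&(z<30)
        for b,a,c in blobs(m,40): print('tray',a,c,rect(C[b]),np.median(C[b][:,2]))
        m=(x>210)&(x<280)&(y>155)&(y<225)&(V<60)
        for b,a,c in blobs(m,40): print('foot',a,c,rect(np.array([plane(s,q,p,4) for p,q in np.argwhere(b)])))
        m=(x>210)&(x<280)&(y>155)&(y<225)&(z>20)&(z<60)
        print('boxcloud',rect(C[m]),m.sum())
E
```

```text
top blue 26 [389.3 176.2] [ 568. -447.    4.] -1.0 16.0 (array([ 565.7, -447.5]), 33.4, 9.7, 20.6)
top blue 14 [398.1 175.1] [ 569. -471.   15.] 12.0 34.0 (array([ 569.5, -472. ]), 16.3, 16.0, -31.2)
top blue 14 [410. 179.] [ 560. -506.   15.] 3.0 19.0 (array([ 559.8, -508. ]), 19.7, 14.2, -16.6)
top blue 36 [396.4 187.6] [ 533. -467.    6.] -0.0 1134.0 (array([ 488.4, -270. ]), 430.5, 40.0, -77.6)
top yellow 16 [226.9 181.6] [532.  40.  54.] 48.0 57.0 (array([532. ,  40.1]), 22.4, 4.3, -21.5)
top yellow 14 [258.5 195. ] [496. -53.  55.] 7.0 57.0 (array([495.6, -53.2]), 24.9, 3.7, -20.0)
top yellow 14 [234.4 208.3] [456.  15.  54.] 52.0 57.0 (array([455.6,  16.2]), 24.8, 3.7, 69.9)
top orange 87 [241.9 187.1] [514.  -7.  95.] 33.0 98.0 (array([516. ,  -6.6]), 71.8, 8.2, -21.1)
[110 113  61] [ 511. -317.   32.]
[ 8 16 64] [513.  -8.   9.]
[104  38 101] [486. 295.   2.]
tray 477 [139.89727463 194.30607966] (array([488.5, 297.2]), 240.4, 161.3, 15.4) 20.853716971952064
tray 58 [187.10344828 238.15517241] (array([364.1, 157.3]), 53.0, 15.4, 2.7) 15.914777599151918
foot 43 [236.34883721 1
[... 372 characters left out ...]
3.2)
side blue 27 [289.  139.5] [ 538. -471.   11.] 8.0 14.0 (array([ 541.1, -483.9]), 48.2, 22.5, -78.8)
side blue 157 [294.  163.6] [ 487. -305.   18.] -1.0 22.0 (array([ 496.3, -318.3]), 74.9, 69.4, -80.6)
side blue 40 [295.7 172.3] [ 480. -286.    2.] -1.0 6.0 (array([ 480.4, -285. ]), 67.9, 20.1, 31.2)
side yellow 23 [239.2 204.7] [568. -19.  50.] 45.0 54.0 (array([567.7, -20.4]), 20.5, 5.4, 70.4)
side yellow 15 [281.4 220.7] [454.  25.  52.] 50.0 54.0 (array([453.9,  22.9]), 22.5, 4.2, 72.0)
side orange 58 [259.6 196.9] [514.  -3.  93.] 53.0 95.0 (array([500.8,  -5.2]), 62.7, 54.5, 34.3)
side orange 142 [158.2 221. ] [700. 141.  92.] 80.0 103.0 (array([701.5, 141.2]), 41.5, 20.2, 19.7)
```

```bash
cat >> h.py <<'E'
def best(p,a):
    q0=np.array(readout.get_state()['joint_pos']); o=[]
    for k in (0,180,-180):
        q=ik(p,rot(a+k))
        if q is not None: o.append((np.abs(np.array(q)-q0).max(),a+k,np.round(q,1)))
    return sorted(o,key=lambda x:x[0])
E
python3 - <<'E'
from h import *
b=best([514,-5,230],69.5); print(b)
# candidates for laying: tilt t, heading
import itertools
def tilt(head,t):
    r=np.array([np.cos(np.radians(head)),np.sin(np.radians(head)),0]);u=np.array([0,0,1.]);t=np.radians(t)
    z=np.sin(t)*r-np.cos(t)*u; return r,z,t
for head in (15.4,31,-164.6,105.4,-74.6):
  for T in(50,60):
    for sg in (1,-1):
        r,z,t=tilt(head,T); y=sg*(np.cos(t)*r+np.sin(t)*u) if 0 else sg*(np.cos(t)*r+np.sin(t)*np.array([0,0,1.]))
        R=np.stack([np.cross(y,z),y,z],1)
        foot=np.array([488,297,6.])+r*40; tcp=foot-z*(82-19)
        q=ik(tcp,R); print(head,T,sg,tcp.round(),None if q is None else np.round(q))
env.reach([514,-5,230],rot(b[0][1]))
s=snap('wrist'); cv2.imwrite('pics/w1.png',s['pixels']); np.save('w1.npy',s,allow_pickle=True)
st=readout.get_state(); print(st['clock'],st['ee_pos'],-s['R'].T@s['t'],s['R'][2])
E
```

```text
[(np.float64(70.88424864670968), 69.5, array([ -8.3,  10.6,  93.5,  -0. ,  75.9, -77.8])), (np.float64(109.11575135329032), 249.5, array([ -8.3,  10.6,  93.5,  -0. ,  75.9, 102.2])), (np.float64(109.11575135329032), -110.5, array([ -8.3,  10.6,  93.5,  -0. ,  75.9, 102.2]))]
15.4 50 1 [480. 295.  46.] None
15.4 50 -1 [480. 295.  46.] [ 33.  25. 143. 202.  39.  -6.]
15.4 60 1 [474. 293.  38.] None
15.4 60 -1 [474. 293.  38.] [ 36.  40. 152. 199.  71.   4.]
31 50 1 [481. 293.  46.] None
31 50 -1 [481. 293.  46.] [ 17.  25. 146. 164.  41.   3.]
31 60 1 [476. 290.  38.] None
31 60 -1 [476. 290.  38.] None
-164.6 50 1 [496. 299.  46.] None
-164.6 50 -1 [496. 299.  46.] [ 21.  52.  64.   5. 113.   6.]
-164.6 60 1 [502. 301.  38.] None
-164.6 60 -1 [502. 301.  38.] [ 21.  59.  57.   6. 123.   6.]
105.4 50 1 [490. 289.  46.] [  -5.   35.  109.   50.   69. -143.]
105.4 50 -1 [490. 289.  46.] [ -5.  35. 109.  50.  69.  37.]
105.4 60 1 [492. 283.  38.] [  -9.   41.  109.   55.   75. -152.]
105.4 60 -1 [492. 283.  38.] [ -9.  41. 109.  55.  75.  28.]
-74.6 50 1 [486. 305.  46.] [ 49.  42.  89. -40.  84. 141.]
-74.6 50 -1 [486. 305.  46.] [ 49.  42.  89. -40.  84. -39.]
-74.6 60 1 [484. 311.  38.] [ 52.  48.  86. -44.  91. 144.]
-74.6 60 -1 [484. 311.  38.] [ 52.  48.  86. -44.  91. -36.]
2.375 [514.11369589  -5.86203687 229.97742704] [439.20858202  22.11263652 372.56548798] [ 0.28754652 -0.10826897 -0.95162746]
```

View pics/w1.png

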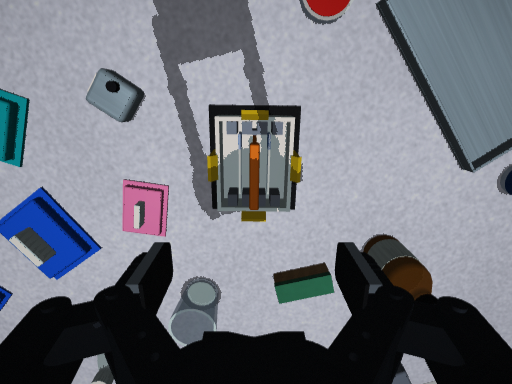

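Wrist view: the box is at (255,160) with clips at (254,115), (254,216), (213,167) and (297,168). The orange plate stands at (254,172). Next I'll measure these and the blue cover at (50,233).

```bash
cat >> h.py <<'E'
def fitplane(s,b,z): return rect(np.array([plane(s,q,p,z) for p,q in np.argwhere(b)]))
E
python3 - <<'E'
from h import *
s=np.load('w1.npy',allow_pickle=True).item(); H=hsv(s); C=cloud(s); h,S,V=H[...,0],H[...,1],H[...,2]
y,x=np.mgrid[0:384,0:512]; bx=(x>195)&(x<315)&(y>95)&(y<235)
for b,a,c in blobs(bx&(h>20)&(h<32)&(S>140)&(V>90),30):
    P=C[b]; print('yel',a,c.round(),P[P[:,2]>47].mean(0).round(1),P[:,2].max().round(1),rect(P[P[:,2]>47]))
m=bx&(h>3)&(h<19)&(S>120)&(V>60)
for b,a,c in blobs(m,50):
    P=C[b]; T=b&(abs(C[...,2]-95)<6); print('or',a,c.round(),np.percentile(P[:,2],[5,50,95]).round(),T.sum(),rect(C[T]),C[T].mean(0).round(1))
T=bx&(abs(C[...,2]-40)<4)&(S<60); print('rim',T.sum(),rect(C[T]))
T=bx&(C[...,2]>1)&(C[...,2]<8)&(V<70); print('foot',T.sum(),rect(C[T]))
m=(h>105)&(h<125)&(S>130)&(x<110)&(y>180)&(y<280)
for b,a,c in blobs(m,200):
    P=C[b]; print('cov',a,c.round(),np.percentile(P[:,2],[5,50,95]).round(),'flange/all',rect(P[P[:,2]<30])); D=P[abs(P[:,2]-20)<2]; print(len(D),rect(D))
E
```

```text
yel 198 [251. 114.] [453.5  14.1  53.2] 57.7 (array([455.3,  16.5]), 28.4, 10.0, 69.3)
yel 161 [211. 164.] [489.7 -49.3  53.4] 57.8 (array([494.3, -50.4]), 30.6, 10.7, -23.2)
yel 172 [296. 166.] [525.5  42.1  55. ] 372.6 (array([490.8,  37.5]), 106.5, 15.6, 8.3)
yel 41 [253. 220.] [571.1 -27.7  55. ] 57.1 (array([571.1, -27.5]), 28.2, 3.0, 68.8)
or 610 [254. 176.] [93. 95. 96.] 608 (array([511.4,  -4.7]), 69.1, 9.6, -21.3) [510.3  -4.2  94.7]
rim 1348 (array([511.9,  -5. ]), 116.3, 92.3, -21.4)
foot 1401 (array([511.6,  -4.8]), 138.8, 116.3, -20.9)
cov 4090 [ 51. 232.] [ 3. 19. 21.] flange/all (array([ 513.5, -326.9]), 116.6, 105.4, 14.3)
2422 (array([ 511.6, -320.7]), 99.0, 76.2, 14.1)
```

```bash
python3 - <<'E'
from h import *
R=rot(68.7); env.gripper_to(40)
env.reach([511.4,-4.7,140],R); env.move_linear([511.4,-4.7,67],velocity=120)
env.gripper_to(0); st=readout.get_state(); print(st['clock'],st['width'],st['gripper_force'],st['force'].__repr__())
if 8<st['width']<13:
    env.move_linear([511.4,-4.7,110],velocity=60); print(readout.get_state()['force'])
    env.move_linear([511.4,-4.7,200],velocity=150)
    st=readout.get_state(); print(st['clock'],st['width'],st['force'])
    s=snap('side'); cv2.imwrite('pics/s2.png',s['pixels'][100:300,130:400])
E
```

```text
4.4667 8.82276196709302 59.73103702068329 array([-0.92601184,  0.96541509,  4.46656383])
[ 0.39283773  0.07941448 -0.5304543 ]
6.0833 9.092440648929834 [ 0.25449433 -0.10499956 -0.85719514]
```

View pics/s2.png

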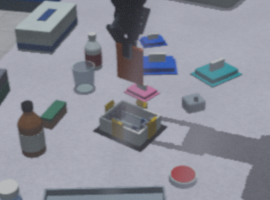

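The plate is out and hanging straight in the gripper at about (130,65) in the crop. The box at (135,125) is empty apart from the slides.

```bash
python3 - <<'E'
from h import *
hd,t=np.radians(-74.6),np.radians(50); r=np.array([np.cos(hd),np.sin(hd),0]);u=np.array([0,0,1.])
z=np.sin(t)*r-np.cos(t)*u; y=-(np.cos(t)*r+np.sin(t)*u); R=np.stack([np.cross(y,z),y,z],1)
foot=np.array([488,297,5.])+r*42; tcp=foot-z*62
env.reach([487,300,200],rot(105.4))
env.reach(tcp+u*60,R)
env.move_linear(tcp+u*8,velocity=120)
g=env.move_linear(tcp-u*3,velocity=25,guard=3); st=readout.get_state(); print(g,st['clock'],st['ee_pos'],tcp,st['force'],st['width'])
env.gripper_to(26); env.pause(.2)
p=np.array(readout.get_state()['ee_pos'])
env.move_linear(p-z*60,velocity=80)
env.reach(p-z*60+[0,0,150],rot(105.4))
s=snap('top'); cv2.imwrite('pics/t3.png',cv2.resize(s['pixels'][120:260,90:290],None,fx=2,fy=2)); H=hsv(s);C=cloud(s)
h,S,V=H[...,0],H[...,1],H[...,2]
for b,a,c in blobs((h>3)&(h<19)&(S>100)&(V>60),50): print(a,c.round(),C[b].mean(0).round(),rect(C[b]))
print(readout.get_state()['clock'])
E
```

```text
True 8.9833 [486.81045425 302.49847     44.74120783] [486.54083407 302.2974685   44.8528318 ] [-0.27323154  2.04002683  3.01680536] 9.164527093685784
651 [142. 195.] [489. 297.  13.] (array([479.8, 140.7]), 415.6, 90.5, 86.7)
11.125
```

View pics/t3.png

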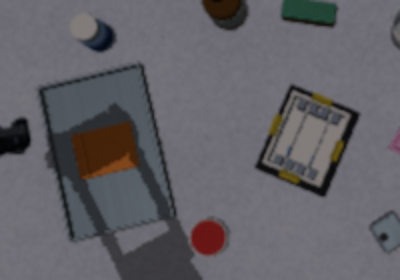

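The plate lies flat in the tray, at (105,150) in the crop, and the box is open at (307,140). On to the cover.

```bash
cat >> h.py <<'E'
def cover(s,z0,xy,r=110):
    H=hsv(s);C=cloud(s); h,S=H[...,0],H[...,1]
    m=(h>105)&(h<125)&(S>130)&(np.hypot(C[...,0]-xy[0],C[...,1]-xy[1])<r)
    D=C[m&(abs(C[...,2]-z0-20)<3)]; print('dome',len(D),rect(D),np.median(D[:,2]).round(1))
    F=C[m&(C[...,2]>z0-3)&(C[...,2]<z0+24)]; print('all',len(F),rect(F))
    B=C[(H[...,1]<60)&(abs(C[...,2]-z0-48)<4)&(np.hypot(C[...,0]-xy[0],C[...,1]-xy[1])<45)]
    if len(B)>20: print('bar',len(B),rect(B),np.median(B[:,2]).round(1))
E
python3 - <<'E'
from h import *
b=best([495,-310,240],104.1); print(b)
env.reach([495,-310,240],rot(b[0][1]))
s=snap('wrist'); cv2.imwrite('pics/w4.png',s['pixels']); cover(s,0,(512,-320)); print(readout.get_state()['clock'])
E
```

```text
[(np.float64(68.22739504157614), 104.1, array([ -38.9,   16.3,   84.2,   -0. ,   79.4, -143. ])), (np.float64(113.01705840178833), 284.1, array([-38.9,  16.3,  84.2,  -0. ,  79.4,  37. ])), (np.float64(113.01705840178839), -75.9, array([-38.9,  16.3,  84.2,  -0. ,  79.4,  37. ]))]
dome 3695 (array([ 511.5, -321.9]), 98.5, 75.8, 14.3) 19.9
all 5039 (array([ 512. , -322.1]), 116.0, 93.4, 14.5)
bar 364 (array([ 511.7, -322.1]), 49.4, 11.0, 13.6) 47.9
13.5167
```

View pics/w4.png

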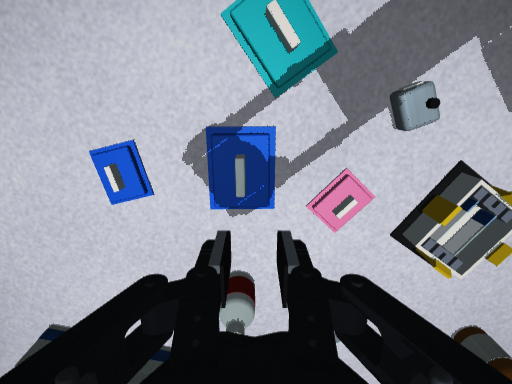

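Large blue cover at (241,167), with the small blue (121,172), pink (340,199) and turquoise (280,40) ones clear of it. The measured sizes match.

```bash
python3 - <<'E'
from h import *
R=rot(104.2); 
env.reach([511.7,-322,110],R); env.move_linear([511.7,-322,23],velocity=110,guard=8)
env.gripper_to(0); st=readout.get_state(); print(st['clock'],st['width'],st['ee_pos'],st['force'])
if 9<st['width']<15:
    z0=st['ee_pos'][2]
    env.move_linear([511.7,-322,170],velocity=150); print(readout.get_state()['force'])
    Rb=rot(68.8)
    env.reach([511.8,-5,170],Rb)
    env.move_linear([511.8,-5,z0+56],velocity=120)
    g=env.move_linear([511.8,-5,z0+47],velocity=20,guard=4); st=readout.get_state(); print(g,st['clock'],st['ee_pos'],z0,st['force'],st['width'])
    env.gripper_to(30); p=np.array(st['ee_pos'])
    env.move_linear([511.8,-5,170],velocity=150)
    env.reach([505,-2,270],Rb)
    s=snap('wrist'); cv2.imwrite('pics/w5.png',s['pixels']); cover(s,50,(512,-5)); print(readout.get_state()['clock'])
E
```

```text
15.3167 10.874874707511003 [ 512.49012357 -322.60216895   24.18355366] [-0.56403951 -0.44668475  4.93515647]
[-0.00739825  0.09815022 -1.46163033]
True 18.95 [512.33654794  -4.98910747  73.70210005] 24.183553664501257 [ 1.04798632 -0.14743796  2.04517899] 10.475590628129009
dome 4161 (array([511.6,  -4.9]), 98.2, 75.8, -21.2) 69.7
all 5667 (array([512.1,  -5.1]), 115.6, 91.9, -21.3)
bar 407 (array([511.3,  -4.5]), 47.8, 10.6, -21.5) 97.7
20.6
```

View pics/w5.png

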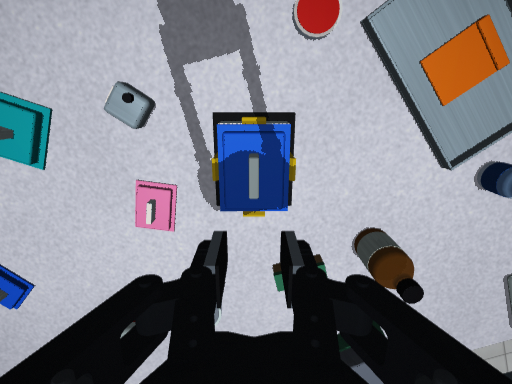

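The cover rests level and centred on the clips at (254,167), dome at z = 70. Now I'll press each edge.

```bash
python3 - <<'E'
from h import *
env.gripper_to(0); a=np.radians(-21.2); ex=np.array([np.cos(a),np.sin(a),0]); ey=np.array([-ex[1],ex[0],0]); c=np.array([511.8,-5,0])
for n,d,an in(('px',ex*38,68.8),('nx',-ex*38,68.8),('py',ey*26,-21.2),('ny',-ey*26,-21.2)):
    p=c+d; env.reach(p+[0,0,115],rot(an)); env.move_linear(p+[0,0,78],velocity=120)
    L=[]
    for z in np.arange(71,57.5,-1.5):
        g=env.move_linear(p+[0,0,z],velocity=25,guard=28); st=readout.get_state(); L.append((round(st['ee_pos'][2],1),round(st['force'][2],1)))
        if g: break
    print(n,g,L,st['clock']); env.move_linear(p+[0,0,115],velocity=150)
env.reach([505,-2,270],rot(68.8))
s=snap('wrist'); cv2.imwrite('pics/w6.png',s['pixels'][60:280,150:360]); cover(s,40,(512,-5))
C=cloud(s); a=-a
for n,d in(('px',ex*45),('nx',-ex*45),('py',ey*32),('ny',-ey*32)):
    q=c+d; m=(np.hypot(C[...,0]-q[0],C[...,1]-q[1])<6)&(C[...,2]>30); print(n,np.median(C[m][:,2]).round(2),m.sum())
print(readout.get_state()['clock'])
E
```

```text
px False [(np.float64(71.0), np.float64(0.8)), (np.float64(69.8), np.float64(2.4)), (np.float64(68.8), np.float64(5.4)), (np.float64(67.6), np.float64(6.4)), (np.float64(66.2), np.float64(6.6)), (np.float64(64.0), np.float64(1.9)), (np.float64(62.3), np.float64(2.9)), (np.float64(61.9), np.float64(11.0)), (np.float64(61.7), np.float64(19.7))] 24.5833
nx False [(np.float64(71.1), np.float64(0.4)), (np.float64(69.5), np.float64(-0.4)), (np.float64(68.0), np.float64(1.3)), (np.float64(66.4), np.float64(2.1)), (np.float64(64.8), np.float64(4.0)), (np.float64(63.7), np.float64(3.7)), (np.float64(62.5), np.float64(6.0)), (np.float64(62.1), np.float64(15.3)), (np.float64(61.8), np.float64(24.2))] 28.4
py False [(np.float64(71.1), np.float64(0.4)), (np.float64(69.5), np.float64(0.1)), (np.float64(68.0), np.float64(0.0)), (np.float64(67.5), np.float64(7.2)), (np.float64(67.1), np.float64(14.8)), (np.float64(66.8), np.float64(22.4)), (np.float64(66.5), np.float64(31.3)), (np.float64(66.2), np.float64(39.4)), (np.float64(66.0), np.float64(47.4))] 33.2417
ny False [(np.float64(71.1), np.float64(-0.5)), (np.float64(69.5), np.float64(1.6)), (np.float64(68.1), np.float64(0.7)), (np.float64(67.5), np.float64(8.7)), (np.float64(67.1), np.float64(16.0)), (np.float64(66.8), np.float64(24.0)), (np.float64(66.5), np.float64(32.4)), (np.float64(66.2), np.float64(42.5)), (np.float64(66.0), np.float64(50.9))] 36.9833
dome 1237 (array([522.5,  -8.5]), 108.6, 91.4, -21.4) 61.1
all 2607 (array([519.8,  -7.8]), 114.3, 92.0, -21.3)
bar 30 (array([495.2,   1.7]), 10.6, 9.6, 75.4) 91.4
px 73.77 70
nx 45.03 85
py 329.94 1194
ny 330.01 1182
38.9167
```

View pics/w6.png

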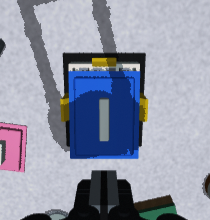

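Wrist view: the cover has tipped and slid towards +x. The −x end, at the image top near (100,70), shows bare rim. I'll get the geometry from the side view and the cloud.

```bash
python3 - <<'E'
from h import *
a=np.radians(-21.2); B=np.array([[np.cos(a),np.sin(a),0],[-np.sin(a),np.cos(a),0],[0,0,1]])
s=snap('side'); cv2.imwrite('pics/s7.png',cv2.resize(s['pixels'][150:260,190:330],None,fx=4,fy=4,interpolation=cv2.INTER_CUBIC))
for n in('wrist','top'):
    s=snap(n); H=hsv(s);C=cloud(s); h,S=H[...,0],H[...,1]
    P=(C-[511.8,-5,0])@B.T
    m=(abs(P[...,0])<85)&(abs(P[...,1])<70)&(P[...,2]<130)&(P[...,2]>25)
    bl=m&(h>105)&(h<125)&(S>130); Q=P[bl]; print(n,len(Q),Q.min(0).round(1),Q.max(0).round(1))
    k=(abs(Q[:,0])<40)&(abs(Q[:,1])<30); A=np.c_[Q[k][:,:2],np.ones(k.sum())]; co=np.linalg.lstsq(A,Q[k][:,2],rcond=None)[0]; print('plane dz/dx,dy,z',co.round(3),(Q[k][:,2]-A@co).std().round(2))
    for x in range(-70,80,10):
        t=Q[(abs(Q[:,0]-x)<5)]; 
        if len(t)>5: print(x,len(t),np.median(t[:,2]).round(1),np.percentile(t[:,1],[1,99]).round(1))
E
```

```text
wrist 5698 [-48.6 -45.7  26. ] [66.1 46.3 76.2]
plane dz/dx,dy,z [1.4700e-01 1.0000e-03 6.7119e+01] 0.79
-50 217 44.0 [-45.2  45.3]
-40 689 60.2 [-44.3  45.5]
-30 570 62.4 [-44.5  45.7]
-20 562 63.9 [-44.7  45.9]
-10 493 65.3 [-45.   44.9]
0 473 66.9 [-45.1  45.1]
10 474 68.3 [-45.4  45.3]
20 451 69.7 [-45.6  45.3]
30 454 71.2 [-44.5  45.6]
40 525 72.7 [-44.7  45.7]
50 481 74.1 [-44.9  45. ]
60 252 60.1 [-45.3  44.8]
70 57 60.3 [-43.3  44.2]
top 96 [-46.3 -44.7  37.8] [65.1 46.8 65.6]
plane dz/dx,dy,z [ 8.7000e-02 -4.1000e-02  6.4657e+01] 1.96
-50 7 43.2 [ 3.9 34.7]
-40 62 46.4 [-5. 46.]
-30 22 61.6 [ 1.8 28.6]
```

View pics/s7.png

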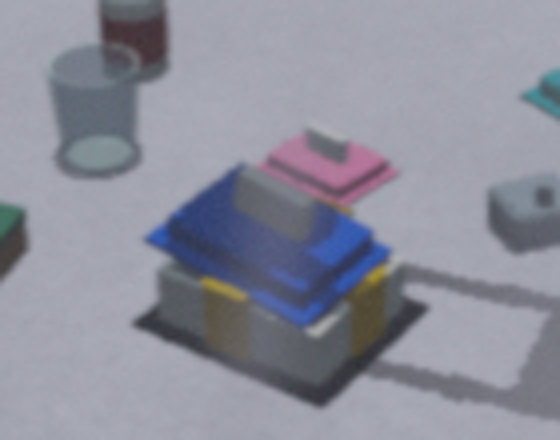

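The cover's −x end has dropped to the rim and its +x end sits on top of the clip, about 8 mm off in x and tilted 8.4° about box y. I'll regrip the bar with the tool tilted to match, level the cover and set it down again.

```bash
python3 - <<'E'
from h import *
a=np.radians(-21.2); B=np.array([[np.cos(a),np.sin(a),0],[-np.sin(a),np.cos(a),0],[0,0,1]]); c=np.array([511.8,-5,0])
s=snap('wrist'); H=hsv(s); P=(cloud(s)-c)@B.T
n=np.array([-.147,0,1]); n/=np.linalg.norm(n); tx=np.array([n[2],0,-n[0]])
hd=(P-[0,0,67.1])@n   # height above dome plane
m=(abs(P[...,0]-8)<45)&(abs(P[...,1])<25)&(abs(hd-28)<4)&(H[...,1]<70)
Q=P[m]; T=np.c_[Q@tx,Q[:,1]]; r=rect(T); print(m.sum(),r,np.median(hd[m]))
u=float(r[0][0]); w=float(r[0][1])
base=np.array([0,0,67.1]); axis=tx*(u-base@tx)+base+[0,w,0]   # dome-plane point below bar centre
print('dome centre',axis.round(1))
if m.sum()>100 and abs(r[1]-50)<5:
    y=B.T@[0,1,0]; z=-(B.T@n); R=np.stack([np.cross(y,z),y,z],1)
    g=lambda d: B.T@(axis+n*d)+c
    env.gripper_to(30); env.reach(g(70),R); env.move_linear(g(5),velocity=110,guard=8)
    env.gripper_to(0); st=readout.get_state(); print(st['width'],st['ee_pos'],st['force'])
    if 9<st['width']<15:
        k=(B@(np.array(st['ee_pos'])-c)-axis)@n; print('tcp above dome',k)
        env.move_linear(g(60),velocity=120); Rb=rot(68.8)
        env.reach([511.8,-5,140],Rb)
        z0=20+k
        env.move_linear([511.8,-5,z0+56],velocity=120)
        gg=env.move_linear([511.8,-5,z0+47],velocity=20,guard=4); st=readout.get_state(); print(gg,st['ee_pos'],z0,st['force'])
        env.gripper_to(30); env.move_linear([511.8,-5,170],velocity=150); env.reach([505,-2,270],Rb)
        s=snap('wrist'); cv2.imwrite('pics/w8.png',s['pixels'][60:280,150:360]); cover(s,50,(512,-5))
print(readout.get_state()['clock'])
E
```

```text
413 (array([15.7, -0.1]), 49.5, 10.6, 0.1) 27.81578439100454
dome centre [ 5.9 -0.1 68. ]
10.8490195404349 [517.37180141  -7.16132436  74.05031799] [-1.36388622  0.73206023  5.80991817]
tcp above dome 6.007241913827386
True [512.35419805  -4.99641668  76.05561923] 26.007241913827386 [0.62047744 0.75133517 0.77027464]
dome 4178 (array([510.4,  -4.4]), 98.4, 75.8, -21.0) 70.0
all 5694 (array([510.9,  -4.5]), 115.7, 91.9, -21.3)
bar 415 (array([510.9,  -4.6]), 49.2, 10.6, -21.0) 97.9
44.7083
```

Level and centred again. This time I'll hold the bar and press straight down, so all four clips engage evenly.

```bash
python3 - <<'E'
from h import *
R=rot(68.8); x,y=510.9,-4.6
env.reach([x,y,140],R); g=env.move_linear([x,y,71],velocity=100,guard=8)
env.gripper_to(0); st=readout.get_state(); z0=st['ee_pos'][2]; print(g,st['width'],st['ee_pos'],st['force'])
env.move_linear([511.6,-5,z0+.5],velocity=30)
f0=readout.get_state()['force'][2]; L=[]; z=z0
while z>z0-26:
    z-=1.5; env.move_linear([511.6,-5,z],velocity=40,guard=40); st=readout.get_state(); f=st['force'][2]; L.append((round(z-z0,1),round(float(st['ee_pos'][2]-z0),1),round(float(f),1)))
    if f>80: break
print(L,st['ee_pos'],st['clock'])
env.gripper_to(30); env.move_linear([511.6,-5,150],velocity=150); env.reach([505,-2,270],R)
s=snap('wrist'); cv2.imwrite('pics/w8.png',cv2.resize(s['pixels'][80:260,170:340],None,fx=3,fy=3)); cover(s,40,(512,-5))
a=np.radians(-21.2); B=np.array([[np.cos(a),np.sin(a),0],[-np.sin(a),np.cos(a),0],[0,0,1]])
P=(cloud(s)-[511.8,-5,0])@B.T
for d in((43,0),(-43,0),(0,31),(0,-31)):
    m=(np.hypot(P[...,0]-d[0],P[...,1]-d[1])<6)&(P[...,2]<110); print(d,np.median(P[m][:,2]).round(2),m.sum())
print(readout.get_state()['clock'])
E
```

```text
False 10.898979494155515 [511.68274447  -4.71968471  71.86063444] [0.7430275  0.62976629 4.35086373]
[(np.float64(-1.5), -0.8, 5.1), (np.float64(-3.0), -1.7, 8.5), (np.float64(-4.5), -2.6, 11.9), (np.float64(-6.0), -4.5, 9.1), (np.float64(-7.5), -7.2, 1.8), (np.float64(-9.0), -9.3, -1.6), (np.float64(-10.5), -9.8, 5.3), (np.float64(-12.0), -10.0, 16.0), (np.float64(-13.5), -10.0, 26.5), (np.float64(-15.0), -10.0, 37.5), (np.float64(-16.5), -10.1, 48.0), (np.float64(-18.0), -10.1, 58.2), (np.float64(-19.5), -10.1, 69.3), (np.float64(-21.0), -10.2, 81.4)] [511.84008809  -4.9692587   61.68827344] 50.175
dome 4003 (array([511.6,  -5. ]), 99.6, 75.9, -21.3) 59.9
all 5224 (array([511.8,  -5.2]), 116.9, 92.0, -21.3)
bar 385 (array([511. ,  -4.7]), 49.0, 10.7, -21.5) 87.9
(43, 0) 59.97 60
(-43, 0) 59.87 77
(0, 31) 59.9 66
(0, -31) 60.0 65
51.9083
```

View pics/w8.png

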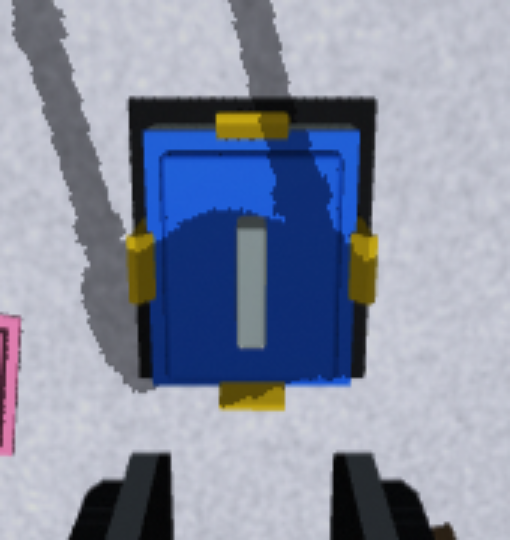

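The cover lies flush, with the dome at 60 mm at all four edges and all four yellow clips over the flange, at (252,125), (252,396), (141,269) and (363,269). The force drop while pressing shows the click.

```bash
python3 - <<'E'
from h import *
print(workorder.close_job(), readout.get_state()['clock'])
E
```

```text
the job is handed in; nothing more can be done
the job is handed in; nothing more can be done
```

The job is handed in at about 52 s: the divider plate lies in the steel tray and the blue cover is clicked home, flush along all four edges; my first edge-by-edge press tipped the cover, so I re-seated it and pressed it straight down.

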